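# Release grinding balls through the bolted gate of a draining chute

### The arm

A 6-joint arm with a two-finger parallel gripper is mounted at the origin on a cart in front of the work surface, level with it; the furniture and walls round the work are solid. World frame = base frame: x ahead of the robot, y to its left, z up, the work surface at z = 0. Lengths are in m, angles in rad, forces in N, time in s.
With the tool pointing down it reaches from about 0.225 to 0.875 m from the base axis. Payload 3.4 kg.
Tool frame: the origin (TCP) lies on the centre line of the jaws, within the pads' length; the fingertips stand 11 mm ahead of it and the grasp point (between the pads) lies 8 mm behind it; z points along the fingers, y is the line along which they close (so a half turn about z gives the same grasp; the last joint's range is limited). The gripper opens to 85 mm and grips with 20 to 120 N. Pads are 22 mm wide; open, the fingers measure 114 mm over their backs; the gripper's body (76 mm by 85 mm) begins 54 mm behind the grasp point. The pads swing forward as they close: fully open they stand 13 mm farther back than shut.
Start: joints at [1.175, 0.276, 1.505, -0, 1.361, -0.121], TCP at [0.156, 0.553, 0.242] pointing down, gripper open.
Joint ranges: [-2.89, 2.89], [-0.75, 2.08], [0.22, 2.7], [-1.18, 4.32], [0.11, 2.71], [-2.7, 2.7]. Speed limits (rad/s): [2.57, 2.57, 3.14, 3.14, 3.14, 3.14].

### API

Orientations are given as a unit quaternion [w, x, y, z].
In Python, from rig import manip, eyes, job gives the robot as it stands.
- The arm moves only by the tool drive_tool, never from a script. Its argument "rows" is a list of rows, each a list of 3 entries, a list of its own where there are three numbers: the turn, a rotation vector about the world's x, y, z in rad, then the shift along the world's x, y, z in cm, then the finger opening in cm, from 0 to 8.54. A call has 1 to 8 rows; each row shifts and turns the commanded pose from where the row before left it; what a row does not reach is not made up. A row lasts 1/8 s, in which the tool goes at most 62.5 mm and 10.7 degrees, less where a joint would pass 70% of its speed; a pose out of reach is approached as far as the arm can. A call is refused whole if a number of a shift passes 6.25 or a number of a turn 0.188, either way. A call with a gripper value outside its range is refused whole. The fingers move at their own pace and stop on an object; "force" is the grip in N (left out, the last holds). Time passes only in rows, so rows that do not move let the fingers close. It gives the time, the measured TCP pose, the force, the opening and the grip force at its end, in the units of the state.
- manip.get_state(): the state, without advancing time (a new reading comes with each control period).
- eyes.get_image(name): name is "scene" or "top" or "wrist"; returns the picture (420x560x3 uint8, red, green, blue); there is no depth.
- eyes.get_calibration(name): a dict with "camera_matrix" (3x3 intrinsics, pixels), "view" (4x4, takes a point from world to camera coordinates). Camera axes: x right, y up, looking along -z (the intrinsics and any distortion apply to the point x, -y, -z); pixel columns grow to the right and rows downward; lengths in m; the calibration is good to about 2 mm. A picture is of the moment at which its call begins: read the wrist's pose just before it. get_calibration takes no time and is no camera call; for the wrist camera it gives the pose at the moment of the call.
- job.sign_off(): hands the job in; it is judged then, once.
The state is a dict: "clock": time; "qpos": joint angles; "qd": joint speeds; "effort": joint torques, N m; "position": TCP position; "ee_rot": TCP orientation; "contact_force": force on the tool from outside, world axes, zero at the start; "moment": the same for the moment, N m; "width": finger opening in m; "gripper_force": force on a finger pad.
Only numpy, scipy, OpenCV 4.12 (cv2) and the standard library are available. Lean on these libraries where they do the work, as an engineer would, in place of code of your own. Each camera call takes 0.05 s, during which the arm holds its last target. There are 200 camera calls.

### The job

Pick up the blue scoop, pour all five white grinding balls into the hopper of the draining chute behind its closed gate, and stand the scoop upright on the worktop again. Then take the red knob of the gate's sagging bolt, lift the bolt nose over the bent keeper while drawing it back, swing the self-closing gate towards you and hold it well ajar (about 30 degrees) so that all the balls run out into the catch tray. Finish still gripping the knob and holding the gate ajar, and leave the timer, the buffer bottle and the red marker where they are.

Things in the scene. Friction and masses are not known exactly. Their poses are not given: they have to be found in the camera images.
- chute: Fixed draining chute: white hopper (walls 8 mm) with a catch tray and blue gate in front. Origin: centre of the hopper's underside on the worktop; z up, +x to its back, gate and tray at -x, y left. Hopper inside, mm: x -80 to 74, y -68 to 68, open on top; floor slopes from z 74 at the back to 41 at the gate. Walls: left (+y) 112 high, right and back 130. Grey filler, see pour_spot.
- pour_spot (a point): Middle of where to drop the balls: chute x 20, y -25 mm, at the height of the right wall's top (130 mm). The hopper's left front corner is filled by a solid grey wedge over the triangle (chute x, y) (-78, 12), (-78, 68), (20, 68) mm; its sloped top is 88 to 122 mm high and sheds balls into the hopper.
- tray_mid (a point): Centre of the catch tray's floor (120 x 184 mm inside, walls 34 mm high), 4 mm above the worktop.
- gate_hinge (a point): Point on the gate's upright hinge axis at worktop height: chute x -85, y 72 mm. The blue leaf runs from here towards chute -y when shut: 142 mm wide, 10 mm thick, z 45 to 100 mm.
- gate (a joint): Angle of the gate, rad: 0 shut, grows as the free end swings over the tray (chute -x; clockwise from above), at most 1.2. A spring always pulls it shut (0.13 N m when shut, 0.25 at 0.5 rad). With the bolt's nose between the keeper's cheeks it opens no further than about 0.05.
- keeper: Steel keeper on the fixed post at the gate's free end. Origin: centre of its base, z 100 mm, chute x -85, y -91; axes as the chute's. A bent, upturned lip 4 mm thick at its y +10, 15.5 mm high, on the gate's side; two cheeks at x +-11, y -13 to 13, 34 mm high; open above.
- bolt (a joint): Draw of the bolt, m: 0 fully home in the keeper, at most 0.042, grows as it is drawn along the leaf towards the hinge (chute +y with the gate shut); friction about 0.6 N, stays where it is left. Its nose is clear of the keeper from 0.026.
- bolt_sag (a joint): Lift of the bolt's nose, rad: 0 sagging (rest, 0.05 below level), at most 0.24. It tips about the barrel 10 mm from the hinge axis, z 130 mm. Sagging, a toe under its nose hangs 11 mm behind the keeper's lip and stops the draw after 5 mm; it passes above 0.08 rad = knob raised 8 mm; 12 mm is a good lift (knob can rise 25 mm with the bolt home, 15 drawn). About 1 N lifts it.
- bolt_knob: Upright round red knob on the bolt, 14 mm diameter, 17 mm at its top rim. Origin: grip point on its axis, 18 mm below its top, 25 mm above the rod's top, about 155 mm above the worktop at rest, 105 mm from the barrel (63 mm when drawn). x across the leaf, y along the bolt to the hinge. Pinch it from above, fingers closing along x; the fingers may turn about it.
- scoop: Loose blue open scoop, 64 (x) x 80 (y) x 36 mm, 120 g, with a black upright fin as handle at its back. Origin: under its middle on the worktop, z up. It pours to its own -y over a lip that slopes up 28 degrees to a front edge at y -47, z 22 mm; tipped 60 degrees it empties. Fin: 12 mm thick (x), y 30 to 64, z 10 to 76 mm: grip it across x at y 47, z about 55 mm.
- ball_1_center (a point): Centre of a white ceramic grinding ball, 16 mm diameter, 13 g; starts in the scoop.
- ball_2_center (a point): Centre of a white ceramic grinding ball, 16 mm diameter, 13 g; starts in the scoop.
- ball_3_center (a point): Centre of a white ceramic grinding ball, 16 mm diameter, 13 g; starts in the scoop.
- ball_4_center (a point): Centre of a white ceramic grinding ball, 16 mm diameter, 13 g; starts in the scoop.
- ball_5_center (a point): Centre of a white ceramic grinding ball, 16 mm diameter, 13 g; starts in the scoop.
- timer: White bench timer, 66 x 66 x 19 mm, bystander; origin under its centre.
- buffer_bottle: White bottle with a red cap, 45 mm diameter, 113 mm high, bystander; origin under its centre.
- marker_red: Red-capped marker pen lying flat, 138 mm long, 12 mm thick, bystander; origin under its centre.

How it is judged:
On the way, in this order (a step that is already met when the one before it is completed fails the run):
1. all five balls are in the hopper behind the closed, bolted gate (x of ball_1_center in the frame of chute between -0.082 and 0.076 m and y of ball_1_center in the frame of chute between -0.07 and 0.07 m and z of ball_1_center in the frame of chute between 0.04 and 0.105 m and x of ball_2_center in the frame of chute between -0.082 and 0.076 m and y of ball_2_center in the frame of chute between -0.07 and 0.07 m and z of ball_2_center in the frame of chute between 0.04 and 0.105 m and x of ball_3_center in the frame of chute between -0.082 and 0.076 m and y of ball_3_center in the frame of chute between -0.07 and 0.07 m and z of ball_3_center in the frame of chute between 0.04 and 0.105 m and x of ball_4_center in the frame of chute between -0.082 and 0.076 m and y of ball_4_center in the frame of chute between -0.07 and 0.07 m and z of ball_4_center in the frame of chute between 0.04 and 0.105 m and x of ball_5_center in the frame of chute between -0.082 and 0.076 m and y of ball_5_center in the frame of chute between -0.07 and 0.07 m and z of ball_5_center in the frame of chute between 0.04 and 0.105 m and value of joint gate below 0.07 rad and value of joint bolt below 0.012 m), for 0.2 s.
2. the bolt is drawn clear of the keeper, the scoop standing on the worktop (value of joint bolt above 0.026 m and height (world z) of scoop below 0.008 m and angle between scoop's own z axis and vertical below 0.15 rad), for 0.1 s.
At the end, for the whole second after the job is handed in: All five balls lie in the catch tray; the gate is held open at 0.38 to 0.95 rad with the bolt drawn at least 22 mm and the fingers pressing on the red knob with more than 1.5 N; the scoop stands upright (within 0.15 rad) on the worktop, let go (x of ball_1_center in the frame of chute between -0.205 and -0.075 m and y of ball_1_center in the frame of chute between -0.092 and 0.092 m and z of ball_1_center in the frame of chute between 0.004 and 0.034 m and x of ball_2_center in the frame of chute between -0.205 and -0.075 m and y of ball_2_center in the frame of chute between -0.092 and 0.092 m and z of ball_2_center in the frame of chute between 0.004 and 0.034 m and x of ball_3_center in the frame of chute between -0.205 and -0.075 m and y of ball_3_center in the frame of chute between -0.092 and 0.092 m and z of ball_3_center in the frame of chute between 0.004 and 0.034 m and x of ball_4_center in the frame of chute between -0.205 and -0.075 m and y of ball_4_center in the frame of chute between -0.092 and 0.092 m and z of ball_4_center in the frame of chute between 0.004 and 0.034 m and x of ball_5_center in the frame of chute between -0.205 and -0.075 m and y of ball_5_center in the frame of chute between -0.092 and 0.092 m and z of ball_5_center in the frame of chute between 0.004 and 0.034 m and value of joint gate between 0.38 and 0.95 rad and value of joint bolt above 0.022 m and contact force between the fingers and bolt_knob above 1.5 N and height (world z) of scoop between -0.005 and 0.008 m and angle between scoop's own z axis and vertical below 0.15 rad and contact force between the fingers and scoop below 0.1 N); the arm keeps its last pose, push and grip.
It fails at once if the timer is moved more than 3 cm (distance of timer from where it was at the start of the episode above 0.03 m).
It fails at once if the buffer bottle is moved more than 3 cm (distance of buffer_bottle from where it was at the start of the episode above 0.03 m).
It fails at once if the red marker is moved more than 3 cm (distance of marker_red from where it was at the start of the episode above 0.03 m).
It also fails if it takes over 72 s, if anything falls off the work surface, if the arm or the gripper's body presses on something with over 40 N, if the wrist force passes 120 N, or if a joint passes its speed limit or range.

## Working session

There is one attempt and no reset: what is moved stays moved. The work goes in short steps, Python scripts to look and compute and a tool call to move; the robot and the scene stay as the last step left them, time stands still between calls to the robot, and variables do not carry over. Pictures are saved under pics/ and viewed, at most 12 in all, crops included, and the job is handed in when it is done.

Besides the shell and the picture viewer there is one more tool, called after "Request:" as name(argument=value, ...) on one line, values as JSON. drive_tool: Moves the arm, as the interface text tells. Its arguments: {"type":"object","properties":{"rows":{"type":"array"},"force":{"type":"number"}},"required":["rows"]}

```bash
mkdir -p pics; ls; cat > h.py <<'E'
import numpy as np, cv2
from rig import manip, eyes, job
def cap(n,f):
    im=eyes.get_image(n); cv2.imwrite(f'pics/{f}.png',cv2.cvtColor(im,cv2.COLOR_RGB2BGR)); return im
def ray(n,u,v,z,cal=None):
    c=cal or eyes.get_calibration(n); K=np.array(c['camera_matrix']); V=np.array(c['view'])
    d=np.linalg.inv(K)@[u,v,1]; d=np.array([d[0],-d[1],-d[2]])
    R=V[:3,:3]; o=-R.T@V[:3,3]; w=R.T@d
    return o+w*(z-o[2])/w[2]
def proj(n,p,cal=None):
    c=cal or eyes.get_calibration(n); K=np.array(c['camera_matrix']); V=np.array(c['view'])
    q=V[:3,:3]@np.array(p)+V[:3,3]; q=K@[q[0],-q[1],-q[2]]; return q[:2]/q[2]
E
python3 - <<'E'
from h import *
a=cap('scene','s0');b=cap('top','t0')
for n in('scene','top'):
    c=eyes.get_calibration(n);print(n,c.keys(),np.round(c['camera_matrix'],1).tolist(),np.round(c['view'],3).tolist())
print(manip.get_state())
E
```

```text
pics
scene dict_keys(['camera_matrix', 'view']) [[390.7, 0.0, 282.1], [0.0, 390.7, 210.6], [0.0, 0.0, 1.0]] [[0.765, -0.644, 0.018, -0.427], [0.484, 0.593, 0.644, -0.385], [-0.425, -0.484, 0.765, -1.102], [0.0, 0.0, 0.0, 1.0]]
top dict_keys(['camera_matrix', 'view']) [[475.3, 0.0, 274.8], [0.0, 475.3, 210.7], [0.0, 0.0, 1.0]] [[-0.018, -1.0, -0.017, 0.046], [0.987, -0.02, 0.158, -0.614], [-0.158, -0.014, 0.987, -1.325], [0.0, 0.0, 0.0, 1.0]]
{'clock': 0.1, 'qpos': array([ 1.17500534e+00,  2.76547063e-01,  1.50602507e+00,  4.53523760e-06,
        1.36072893e+00, -1.20973045e-01]), 'qd': array([-0.00129185, -0.00196038, -0.00210084,  0.00046503,  0.00171362,
        0.00076591]), 'effort': array([ 2.10058373e-03, -4.17704058e+01, -2.46406764e+01, -1.14074899e-04,
        5.86776267e-03,  2.63137019e-05]), 'position': array([0.155845  , 0.55298935, 0.2415101 ]), 'ee_rot': array([-2.20407035e-04,  1.36977393e-01,  9.90573805e-01, -8.25281696e-04]), 'contact_force': array([ 0.54547941, -0.25138595, -0.59684144]), 'moment': array([-0.00931922,  0.0434179 , -0.04751899]), 'gripper_force': 0.0, 'width': 0.08557770815839003}
```

View pics/s0.png

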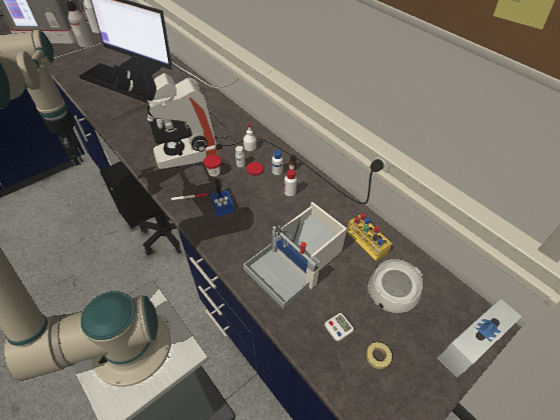

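View pics/t0.png

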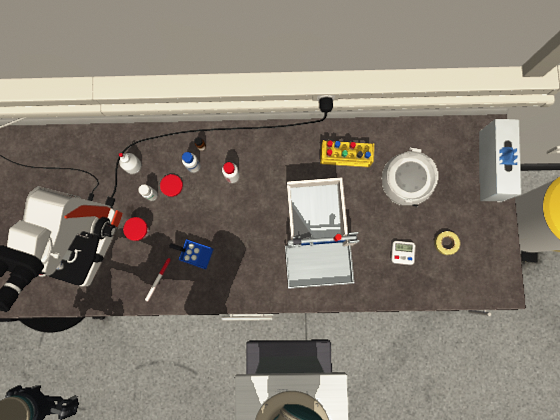

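The scene view shows the scoop at about (222,202), the chute at about (300,250), the knob at (303,246), the timer at (340,327) and the marker at (190,197). In the top view the scoop is at (195,253) with its fin at (177,246), the chute spans (287–355, 180–287) and the knob is at (338,238).

```bash
python3 - <<'E'
from h import *
t=cv2.imread('pics/t0.png');s=cv2.imread('pics/s0.png')
A=cv2.resize(t[170:295,275:365],None,fx=4,fy=4,interpolation=cv2.INTER_CUBIC) #360x500
B=cv2.resize(t[232:275,160:220],None,fx=7,fy=7,interpolation=cv2.INTER_CUBIC) #420x301
C=cv2.resize(s[175:220,200:245],None,fx=6,fy=6,interpolation=cv2.INTER_CUBIC)
o=np.zeros((590,800,3),np.uint8);o[:500,:360]=A;o[:301,370:790]=B;o[310:580,370:640]=C
cv2.imwrite('pics/c.png',o)
hsv=cv2.cvtColor(t,cv2.COLOR_BGR2HSV)
m=cv2.inRange(hsv,(100,120,60),(130,255,255));m[:232]=0;m[275:]=0;m[:,:160]=0;m[:,220:]=0
c=max(cv2.findContours(m,0,2)[0],key=cv2.contourArea);print('blue',cv2.minAreaRect(c),cv2.boundingRect(c))
m=cv2.inRange(hsv,(0,0,190),(180,70,255));m[:232]=0;m[275:]=0;m[:,:180]=0;m[:,215:]=0
for c in cv2.findContours(m,0,2)[0]:print('ball',cv2.minEnclosingCircle(c))
m=cv2.inRange(hsv,(0,150,100),(8,255,255))|cv2.inRange(hsv,(170,150,100),(180,255,255));
sub=m.copy();sub[:225]=0;sub[250:]=0;sub[:,:320]=0;sub[:,352:]=0
for c in cv2.findContours(sub,0,2)[0]:
  u,v=cv2.minEnclosingCircle(c)[0];print('knob',u,v,cv2.contourArea(c),ray('top',u,v,.173))
h2=cv2.cvtColor(s,cv2.COLOR_BGR2HSV)
m=cv2.inRange(h2,(0,150,100),(8,255,255))|cv2.inRange(h2,(170,150,100),(180,255,255))
m[:235]=0;m[260:]=0;m[:,:290]=0;m[:,315:]=0
for c in cv2.findContours(m,0,2)[0]:
  u,v=cv2.minEnclosingCircle(c)[0];print('knob s',u,v,cv2.contourArea(c),cv2.boundingRect(c),ray('scene',u,v,.165))
E
```

```text
blue ((195.51112365722656, 253.75392150878906), (29.684341430664062, 22.322248458862305), 19.29004669189453) (179, 239, 34, 30)
ball ((190.5, 245.0), 1.500100016593933)
knob 337.2272644042969 236.77272033691406 28.0 [ 0.52260036 -0.12854692  0.173     ]
knob s 303.0 247.5 29.0 (301, 242, 5, 12) [ 0.51973552 -0.13489117  0.165     ]
```

View pics/c.png

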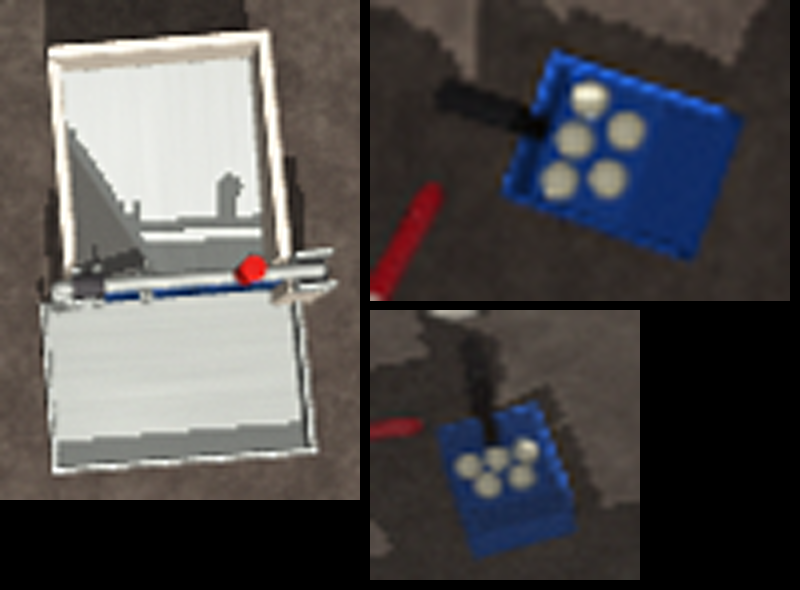

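The crop shows the hopper's back rim corners at (48,47) and (269,32), the tray's front corners at (53,471) and (316,452), and the knob at (252,268). The scoop's rim corners are at (557,50) and (503,195), its lip corners at (742,118) and (692,260), and the fin tip is at (440,95). All five balls are in the scoop.

```bash
python3 - <<'E'
from h import *
f=lambda p,z:ray('top',275+p[0]/4-.4,170+p[1]/4-.4,z)[:2]
g=lambda p,z:ray('top',160+(p[0]-370)/7-.4,232+p[1]/7-.4,z)[:2]
def fit(L,W):
    L=np.array(L);W=np.array(W);a=L[:,0]+1j*L[:,1];b=W[:,0]+1j*W[:,1]
    r=np.vdot(a-a.mean(),b-b.mean());s=abs(r)/np.vdot(a-a.mean(),a-a.mean()).real;r/=abs(r);t=b.mean()-r*a.mean()
    print('pos',np.round([t.real,t.imag],4),'yaw',np.angle(r),'scale',s,'res mm',np.round(np.abs(r*a+t-b)*1000,1)); return t,r
bl,br=f((48,47),.13),f((269,32),.13); fl,fr=f((53,471),.034),f((316,452),.034)
print('hopper width',np.linalg.norm(bl-br),'tray',np.linalg.norm(fl-fr),'yaw',[-np.arctan2((a-b)[0],(a-b)[1]) for a,b in((bl,br),(fl,fr))])
k=ray('top',337.2,236.8,.17)[:2]
t,r=fit([(.082,.076),(.082,-.076),(-.085,-.043)],[bl,br,k])
for n,p in dict(fl=fl,fr=fr,k=k).items():
    q=(p[0]+1j*p[1]-t)/r;print(n,np.round([q.real,q.imag],4))
for n,l in dict(hinge=(-.085,.072),knob=(-.085,-.043),pour=(.02,-.025),keeper=(-.085,-.091)).items():
    q=t+r*(l[0]+1j*l[1]);print(n,np.round([q.real,q.imag],4))
W=[g((742,118),.022),g((692,260),.022),g((557,50),.036),g((503,195),.036)]
print(np.round(W,4).tolist())
# own y- is lip; +x direction: y points left in image(world +y), x = world +x (up)
t,r=fit([(.032,-.047),(-.032,-.047),(.032,.036),(-.032,.036)],W)
t,r=fit([(.032,-.047),(-.032,-.047),(.032,.033),(-.032,.033)],W)
q=t+r*1j*.047;print('grip',q); tip=g((440,95),.076);print('tip',tip,(tip[0]+1j*tip[1]-t)/r)
tm=ray('top',403,252,.019);print('timer',tm)
for p in((168,263),(149,298)):print('marker',ray('top',*p,.008))
print('bottle',ray('top',229.5,168,.113))
E
```

```text
hopper width 0.15188684468609046 tray 0.18764581892632223 yaw [np.float64(0.047796874028982285), np.float64(0.053554493956174246)]
pos [ 0.6045 -0.0811] yaw 0.05407432419887555 scale 0.9955613015920749 res mm [0.1 0.9 0.9]
fl [-0.2048  0.0935]
fr [-0.2049 -0.0941]
k [-0.0842 -0.0432]
hinge [ 0.5158 -0.0138]
knob [ 0.522  -0.1286]
pour [ 0.6259 -0.105 ]
keeper [ 0.5246 -0.1766]
[[0.5109, 0.2178], [0.4524, 0.2383], [0.5394, 0.2926], [0.4799, 0.3142]]
pos [0.4975 0.2709] yaw -0.35087944756741235 scale 0.9725466894595897 res mm [2.1 1.2 1.2 1.5]
pos [0.498  0.2723] yaw -0.3507761830600686 scale 0.9948704246696478 res mm [1.2 1.  0.3 0.6]
grip (0.5141996788225047+0.3164570027185526j)
tip [0.5179777  0.33148062] (-0.001614556010065194+0.06240700042064833j)
timer [ 0.49030599 -0.33516456  0.019     ]
marker [0.4717925  0.35147543 0.008     ]
marker [0.37149983 0.40510271 0.008     ]
bottle [0.72785492 0.15805653 0.113     ]
```

Request:
drive_tool(rows=[[[0,0,-0.15],[2,-4,0],5],[[0,0,-0.15],[2,-4.5,0],5],[[0,0,-0.15],[3,-4.5,0],5],[[0,0,-0.15],[4,-4.5,0],5],[[0,0,-0.15],[4,-3,0],5],[[0,0,-0.15],[5,-2,0],5],[[0,0,-0.15],[5,-1,0],5],[[0,0,-0.15],[5,0,0],5]], force=30)

```text
clock: 1.1
position: [0.4574, 0.3173, 0.2422]
ee_rot: [-0.0, 0.675, 0.738, -0.0]
contact_force: [-1.0, 0.6, 0.3]
width: 0.0502
gripper_force: 0.0
```

Request:
drive_tool(rows=[[[0,0,-0.15],[2.7,0,-3],5],[[0,0,-0.15],[2,0,-4],5],[[0,0,-0.14],[1,0,-4],5],[[0,0,0],[0,0,0],5]])

```text
clock: 1.6
position: [0.5111, 0.3171, 0.1286]
ee_rot: [-0.001, 0.817, 0.576, -0.004]
contact_force: [-0.2, 0.5, 0.4]
width: 0.0499
gripper_force: 0.0
```

```bash
python3 - <<'E'
from h import *
s=manip.get_state();print(s['position'],s['ee_rot'],s['qpos'])
im=cap('wrist','w1');print(proj('wrist',(.5142,.3165,.076)),proj('wrist',(.498,.2723,0)))
E
```

```text
[0.51112457 0.31709431 0.12863936] [-6.66143140e-04  8.17424659e-01  5.76019964e-01 -4.18138909e-03] [ 4.39718552e-01  4.00578068e-01  1.61166425e+00 -1.50707013e-04
  1.13781750e+00  7.82863337e-01]
[280.14662104 238.22567372] [278.45552407 254.16655036]
```

View pics/w1.png

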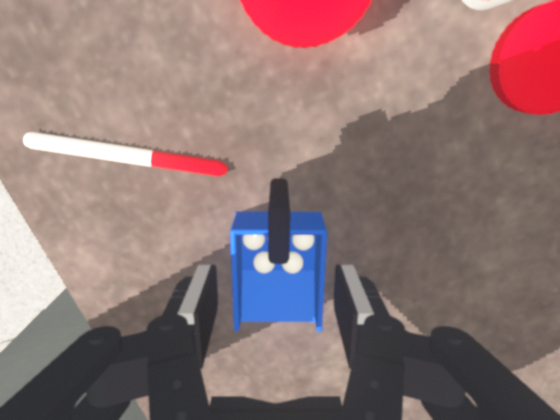

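The wrist view shows the fin centred at column 279, spanning rows 180–262. The scoop rim spans columns 232–326 and the marker tip is at (228,169), so the scoop is aligned with the fingers.

```bash
python3 - <<'E'
from h import *
r=np.exp(-.351j);t=.498+.2723j
for p in((0,.064,.076),(0,.03,.076),(0,.03,.04),(.032,.033,.036),(-.032,.033,.036),(.032,-.047,.022),(-.032,-.047,.022)):
    q=t+r*(p[0]+1j*p[1]);print(p,proj('wrist',(q.real,q.imag,p[2])))
E
```

```text
(0, 0.064, 0.076) [280.51410209 209.19619198]
(0, 0.03, 0.076) [279.74304672 265.98425329]
(0, 0.03, 0.04) [279.27666291 239.95007969]
(0.032, 0.033, 0.036) [327.4074043  233.77499852]
(-0.032, 0.033, 0.036) [231.16366915 232.93085652]
(0.032, -0.047, 0.022) [319.47790279 322.46955358]
(-0.032, -0.047, 0.022) [236.38495366 321.74095805]
```

Request:
drive_tool(rows=[[[0,0,0],[0.3,0,-4],5],[[0,0,0],[0,0,-3],5],[[0,0,0],[0,0,-1.2],5],[[0,0,0],[0,0,0],0.8],[[0,0,0],[0,0,0],0.8],[[0,0,0],[0,0,0],0.8],[[0,0,0],[0,0,0],0.8],[[0,0,0],[0,0,0],0.8]], force=60)

```text
clock: 2.65
position: [0.517, 0.3193, 0.0523]
ee_rot: [0.0, 0.818, 0.576, 0.002]
contact_force: [-1.2, 0.5, 6.9]
width: 0.0113
gripper_force: 59.1
```

Request:
drive_tool(rows=[[[0,0,0],[0,0,1],0.8],[[0,0,0],[0,0,2],0.8],[[0,0,0],[0,0,3],0.8],[[0,0,0],[0,0,3],0.8],[[0,0,0.05],[0.5,-1,3],0.8],[[0,0,0.05],[1,-2,2],0.8],[[0,0,0.05],[1,-3,1],0.8],[[0,0,0.05],[1,-3,0],0.8]])

```text
clock: 3.65
position: [0.5518, 0.2277, 0.2019]
ee_rot: [0.001, 0.755, 0.655, 0.001]
contact_force: [-0.8, 0.2, -1.5]
width: 0.0113
gripper_force: 58.4
```

```bash
python3 - <<'E'
from h import *
s=manip.get_state();print(s['position'],s['ee_rot'],s['contact_force'],s['qpos'])
a=cap('wrist','w2')
cv2.imwrite('pics/w2s.png',cv2.resize(cv2.imread('pics/w2.png'),None,fx=.7,fy=.7))
E
```

```text
[0.55175886 0.22769932 0.20191615] [7.33773193e-04 7.55408283e-01 6.55253043e-01 1.11205295e-03] [-0.81484373  0.18396919 -1.50635755] [ 2.75084577e-01  3.31584510e-01  1.52530974e+00 -3.98416094e-04
  1.28206129e+00  4.16957212e-01]
```

View pics/w2s.png

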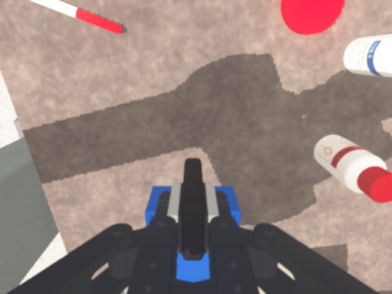

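The scoop is held by the fin, between the fingers at about (192,210), and the bottle cap is clear at (370,180).

Request:
drive_tool(rows=[[[0,0,0.04],[1,-3,0],0.8],[[0,0,0.04],[1.2,-3.5,0],0.8],[[0,0,0.03],[1.2,-3.5,0],0.8],[[0,0,0.03],[1.2,-3.5,0],0.8],[[0,0,0],[1.2,-3,0],0.8],[[0,0,0],[1,-2.5,0],0.8],[[0,0,0],[0.4,-1.5,0],0.8],[[0,0,0],[0,0,0],0.8]])

```text
clock: 4.7
position: [0.6229, 0.0228, 0.2002]
ee_rot: [-0.0, 0.709, 0.705, -0.0]
contact_force: [-0.9, 0.2, -1.6]
width: 0.0114
gripper_force: 58.6
```

Request:
drive_tool(rows=[[[0.105,0,0],[0,-0.5,0.2],0.8],[[0.105,0,0],[0,-0.5,0.2],0.8],[[0.105,0,0],[0,-0.6,0.2],0.8],[[0.105,0,0],[0,-0.6,0.2],0.8],[[0.105,0,0],[0,-0.7,0.2],0.8]])

```text
clock: 5.32
position: [0.6228, -0.0045, 0.211]
ee_rot: [-0.185, 0.683, 0.682, 0.184]
contact_force: [-0.5, -0.5, -1.2]
width: 0.011
gripper_force: 58.5
```

```bash
python3 - <<'E'
from h import *
s=manip.get_state();print(s['position'],s['ee_rot'],s['qpos'])
a=cap('scene','s2');b=cap('top','t2')
A=cv2.imread('pics/s2.png')[150:310,210:370];B=cv2.imread('pics/t2.png')[130:290,240:400]
f=lambda x:cv2.resize(x,(400,400),interpolation=cv2.INTER_CUBIC)
cv2.imwrite('pics/c2.png',np.hstack([f(A),f(B)]))
E
```

```text
[ 0.62276064 -0.00445014  0.21101588] [-0.18481391  0.68336859  0.68181928  0.18431944] [-0.39232529  0.43508853  1.46014292  0.4865964   1.47803895 -0.49346114]
```

View pics/c2.png

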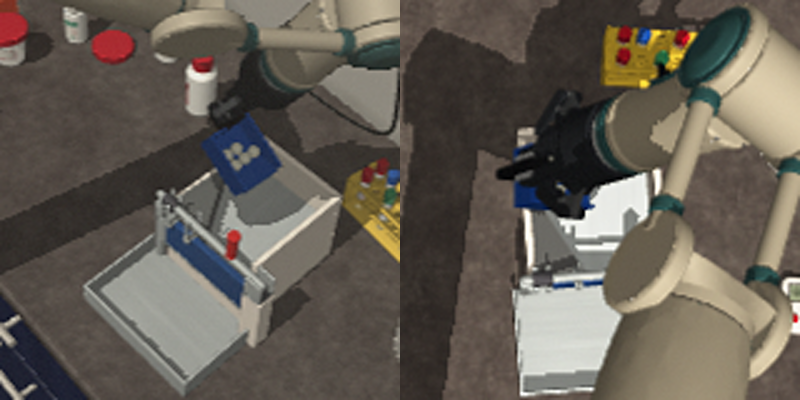

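Five balls are still in the tilted scoop at about (240,155) in the left half. The lip is over the hopper.

Request:
drive_tool(rows=[[[0.105,0,0],[0,-0.8,0.6],0.8],[[0.105,0,0],[0,-0.9,0.5],0.8],[[0.105,0,0],[0,-0.9,0.5],0.8],[[0.105,0,0],[0,-1.0,0.4],0.8],[[0.105,0,0],[0,-1.0,0.3],0.8],[[0.105,0,0],[0,-1.0,0.2],0.8],[[0.05,0,0],[0,-0.3,0],0.8],[[0,0,0],[0,0,0],0.8]])

```text
clock: 6.42
position: [0.6231, -0.0637, 0.2346]
ee_rot: [-0.402, 0.584, 0.581, 0.399]
contact_force: [0.3, 0.5, -0.8]
width: 0.0112
gripper_force: 58.7
```

```bash
python3 - <<'E'
from h import *
s=manip.get_state();print(s['position'],s['ee_rot'],s['qpos'],s['contact_force'])
a=cap('scene','s3');b=cap('top','t3')
A=cv2.imread('pics/s3.png')[150:310,210:370];B=cv2.imread('pics/t3.png')[130:290,240:400]
f=lambda x:cv2.resize(x,(400,400),interpolation=cv2.INTER_CUBIC)
cv2.imwrite('pics/c3.png',np.hstack([f(A),f(B)]))
E
```

```text
[ 0.62305214 -0.06367535  0.23458256] [-0.4021157   0.58393841  0.58143953  0.39905761] [-0.65741411  0.68709685  1.40604964  0.89183022  1.89321788 -0.75763593] [ 0.33053465  0.54696739 -0.76669578]
```

View pics/c3.png

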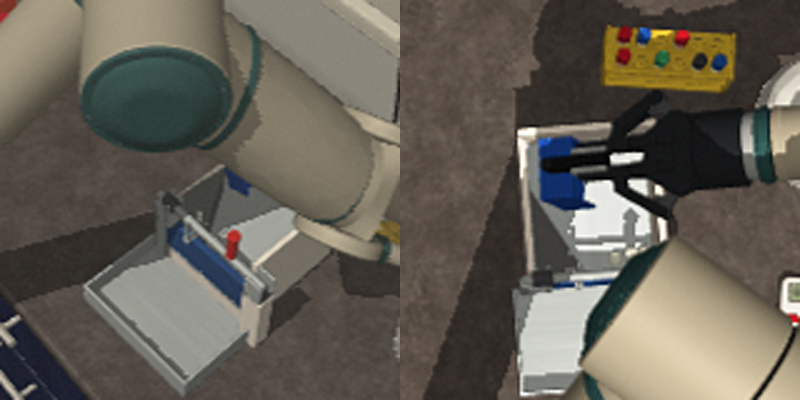

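The left half shows only the scoop's corner at (237,182), because the arm hides the view. The wrist force has dropped to about the scoop's own weight, so it is empty.

Request:
drive_tool(rows=[[[0,0,0],[0,0,0],0.8],[[0,0,0],[0,0,0],0.8],[[-0.15,0,0],[0,1,0],0.8],[[-0.15,0,0],[0,1,0],0.8],[[-0.15,0,0],[0,1,0],0.8],[[-0.15,0,0],[0,1,0],0.8],[[-0.15,0,0],[0,1,0],0.8],[[-0.15,0,0],[0,1.5,0],0.8]])

```text
clock: 7.52
position: [0.6229, 0.0006, 0.2366]
ee_rot: [-0.105, 0.701, 0.698, 0.106]
contact_force: [-0.2, 0.5, -0.9]
width: 0.0111
gripper_force: 58.6
```

Request:
drive_tool(rows=[[[-0.15,0,0],[0,2,0],0.8],[[-0.15,0,0],[-1,3,0],0.8],[[0,0,0],[-1.5,4,0],0.8],[[0,0,0],[-1.5,4,0],0.8],[[0,0,0],[-1.5,4,0],0.8],[[0,0,0],[-1,3,0],0.8],[[0,0,0],[-0.5,1,0],0.8],[[0,0,0],[0,0,0],0.8]])

```text
clock: 8.52
position: [0.5526, 0.2106, 0.2356]
ee_rot: [-0.002, 0.708, 0.706, 0.002]
contact_force: [0.2, -0.9, -1.1]
width: 0.0116
gripper_force: 58.6
```

```bash
python3 - <<'E'
from h import *
s=manip.get_state();print(s['clock'],s['position'],s['ee_rot'],s['qpos'],s['contact_force'])
a=cap('scene','s4');b=cap('top','t4')
A=cv2.imread('pics/s4.png')[150:310,210:370];B=cv2.imread('pics/t4.png')[160:300,180:360]
f=lambda x:cv2.resize(x,(400,400),interpolation=cv2.INTER_CUBIC)
cv2.imwrite('pics/c4.png',np.hstack([f(A),f(B)]))
E
```

```text
8.525 [0.55255547 0.21059199 0.23555794] [-0.00162652  0.70812737  0.7060809   0.00165637] [0.24378872 0.30328548 1.48215115 0.00460025 1.3549901  0.24570042] [ 0.21186258 -0.89285486 -1.07391673]
```

View pics/c4.png

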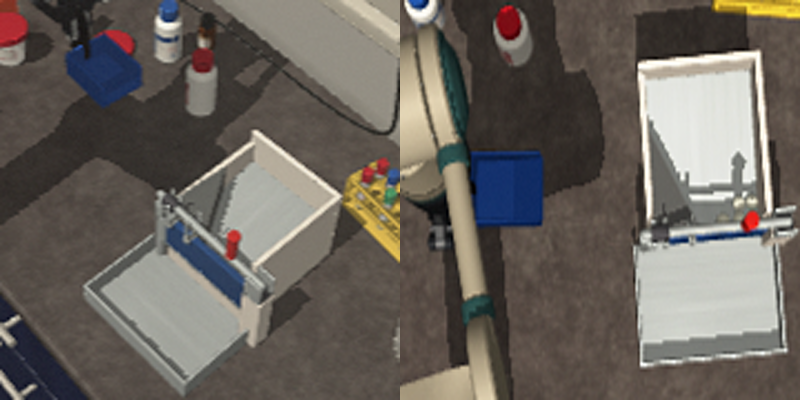

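The scoop is empty at (507,190) in the right half, and the balls lie in the hopper against the gate, visible near (742,203). The worktop below the scoop is clear, so I set it down there.

Request:
drive_tool(rows=[[[0,0,0],[0,1,-4],0.8],[[0,0,0],[0,1,-4],0.8],[[0,0,0],[0,1,-4],0.8],[[0,0,0],[0,0,-3.5],0.8],[[0,0,0],[0,0,-1.5],0.8],[[0,0,0],[0,0,-0.7],0.8],[[0,0,0],[0,0,-0.4],0.8],[[0,0,0],[0,0,0],0.8]])

```text
clock: 9.62
position: [0.5537, 0.2405, 0.0552]
ee_rot: [-0.001, 0.709, 0.706, 0.003]
contact_force: [0.5, 1.0, -0.7]
width: 0.0115
gripper_force: 58.5
```

Request:
drive_tool(rows=[[[0,0,0],[0,0,-0.2],0.8],[[0,0,0],[0,0,-0.15],0.8],[[0,0,0],[0,0,0],0.8]])

```text
clock: 10.0
position: [0.5535, 0.2407, 0.0523]
ee_rot: [-0.001, 0.708, 0.706, 0.003]
contact_force: [-0.7, 0.1, 5.6]
width: 0.0113
gripper_force: 59.5
```

Request:
drive_tool(rows=[[[0,0,0],[0,0,0],4],[[0,0,0],[0,0,0],4],[[0,0,0],[0,0,0],4],[[0,0,0],[0,0,3],4],[[0,0,0],[0,0,5],4],[[0,0,0],[0,0,6],4],[[0,0,0],[0,0,5],4],[[0,0,0],[0,-1,2],4]])

```text
clock: 11.0
position: [0.5543, 0.2312, 0.2647]
ee_rot: [-0.0, 0.708, 0.706, 0.005]
contact_force: [0.2, -0.1, 0.1]
width: 0.0398
gripper_force: 0.0
```

Request:
drive_tool(rows=[[[0,0,0],[0,-4,0],4],[[0,0,0],[0,-5,0],4],[[0,0,0],[-0.5,-5,0],4],[[0,0,0.02],[-0.7,-5,0],4],[[0,0,0.02],[-1,-5,0],4],[[0,0,0.02],[-1,-5,0],4],[[0,0,0],[0,-5,-1],4],[[0,0,0],[0,-2,-1],4]])

```text
clock: 12.0
position: [0.5209, -0.1319, 0.2405]
ee_rot: [-0.002, 0.688, 0.726, 0.002]
contact_force: [-0.2, 0.2, -1.0]
width: 0.0402
gripper_force: 0.0
```

```bash
python3 - <<'E'
from h import *
manip.get_state();c=eyes.get_calibration('wrist');im=cap('wrist','w5')
s=manip.get_state();print(s['position'],s['ee_rot'],s['qpos'])
for z in(.173,.155):print(z,proj('wrist',(.5222,-.1286,z)))
h=cv2.cvtColor(im,cv2.COLOR_RGB2HSV);m=cv2.inRange(h,(0,150,80),(8,255,255))|cv2.inRange(h,(170,150,80),(180,255,255))
for k in cv2.findContours(m,0,2)[0]:
  if cv2.contourArea(k)>50:
    print(cv2.boundingRect(k),cv2.minEnclosingCircle(k),ray('wrist',*cv2.minEnclosingCircle(k)[0],.17,cal=c))
E
```

```text
[ 0.52028336 -0.13295454  0.2388119 ] [-2.32997124e-03  6.88139043e-01  7.25574972e-01  4.35258298e-04] [-0.38146425  0.22269841  1.58778439  0.00259853  1.33512169 -0.43502481]
0.173 [279.72873172 223.54464711]
0.155 [279.47720846 213.08723135]
(265, 194, 28, 45) ((279.13427734375, 216.25440979003906), 22.283411026000977) [ 0.52250633 -0.12478533  0.17      ]
```

View pics/w5.png

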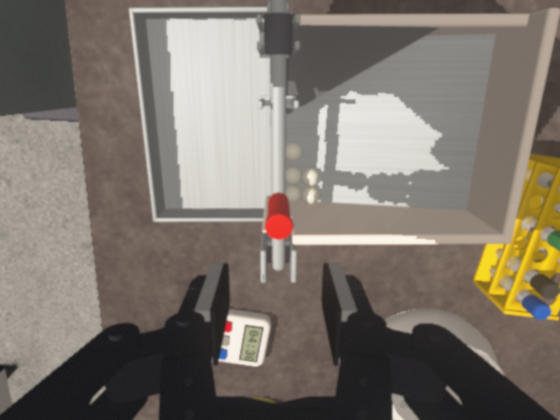

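The wrist view shows the knob's top circle at (279,225), against a prediction of (279.7,223.5). Five balls are behind the gate at (293,151), (293,176), (312,176), (293,193) and (312,197).

Request:
drive_tool(rows=[[[0,0,0],[0.1,0.3,-4],4],[[0,0,0],[0,0,-4],4],[[0,0,0],[0,0,-1],4],[[0,0,0],[0,0,0],4]], force=40)

```text
clock: 12.55
position: [0.5223, -0.1257, 0.1509]
ee_rot: [-0.002, 0.687, 0.727, 0.002]
contact_force: [0.4, -0.6, 1.0]
width: 0.0401
gripper_force: 0.0
```

Request:
drive_tool(rows=[[[0,0,0],[0,-0.3,-0.2],4],[[0,0,0],[0,0,0],0.8],[[0,0,0],[0,0,0],0.8],[[0,0,0],[0,0,0],0.8],[[0,0,0],[0,0,0],0.8]])

```text
clock: 13.18
position: [0.5225, -0.1298, 0.1493]
ee_rot: [-0.001, 0.687, 0.727, 0.002]
contact_force: [0.3, -0.8, 2.5]
width: 0.0145
gripper_force: 38.9
```

Request:
drive_tool(rows=[[[0,0,0],[0,0.1,0.5],0.8],[[0,0,0],[0,0.1,0.5],0.8],[[0,0,0],[0,0,0.3],0.8],[[0,0,0],[0,0,0],0.8]])

```text
clock: 13.68
position: [0.5212, -0.1253, 0.1612]
ee_rot: [-0.004, 0.687, 0.726, 0.003]
contact_force: [1.4, 4.7, -5.0]
width: 0.0147
gripper_force: 39.0
```

Request:
drive_tool(rows=[[[0,0,0],[-0.03,0.6,0],0.8],[[0,0,0],[-0.03,0.6,0],0.8],[[0,0,0],[-0.03,0.6,-0.1],0.8],[[0,0,0],[-0.03,0.6,-0.1],0.8],[[0,0,0],[-0.03,0.6,0],0.8],[[0,0,0],[-0.03,0.5,0],0.8],[[0,0,0],[0,0,0],0.8]])

```text
clock: 14.55
position: [0.5202, -0.0918, 0.1598]
ee_rot: [-0.002, 0.687, 0.727, 0.002]
contact_force: [1.0, 0.2, -2.7]
width: 0.0148
gripper_force: 39.1
```

Request:
drive_tool(rows=[[[0,0,-0.1],[-0.78,0,0],0.8],[[0,0,-0.1],[-0.78,0.07,0],0.8],[[0,0,-0.1],[-0.76,0.15,0],0.8],[[0,0,-0.1],[-0.75,0.23,0],0.8],[[0,0,-0.1],[-0.72,0.29,0],0.8],[[0,0,-0.1],[-0.69,0.38,0],0.8],[[0,0,0],[0,0,0],0.8],[[0,0,0],[0,0,0],0.8]])

```text
clock: 15.55
position: [0.476, -0.0818, 0.16]
ee_rot: [-0.001, 0.871, 0.492, 0.002]
contact_force: [1.3, -1.9, -1.9]
width: 0.0143
gripper_force: 39.1
```

```bash
python3 - <<'E'
from h import *
s=manip.get_state();print(s['position'],s['ee_rot'],s['contact_force'])
a=cap('scene','s6');b=cap('top','t6');w=cap('wrist','w6')
f=lambda x:cv2.resize(x,(400,300),interpolation=cv2.INTER_CUBIC)
g=lambda n,y0,y1,x0,x1:f(cv2.imread(f'pics/{n}.png')[y0:y1,x0:x1])
cv2.imwrite('pics/c6.png',np.vstack([np.hstack([g('s6',190,310,220,380),g('t6',170,290,160,360)]),np.hstack([g('w6',0,420,0,560),g('s6',150,270,190,350)])]))
E
```

```text
[ 0.47598933 -0.08176715  0.16002056] [-7.00721032e-04  8.70685983e-01  4.91833038e-01  2.38548776e-03] [ 1.27169933 -1.88751763 -1.93220101]
```

View pics/c6.png

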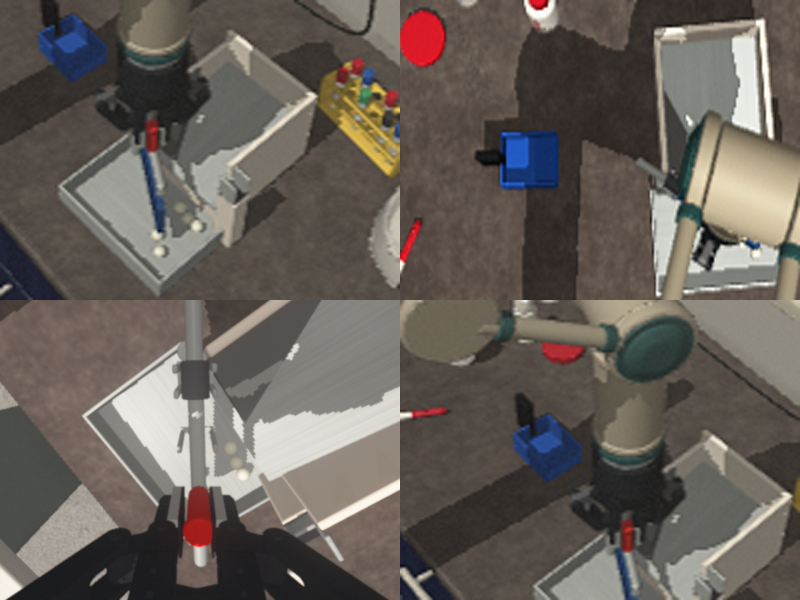

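The gate stands well open with the knob in the fingers at (200,525), bottom left. Balls are visible in the tray around (157,235), (158,251), (180,210) and (197,226), and the scoop is upright at (72,48). I let things settle and count the balls.

Request:
drive_tool(rows=[[[0,0,0],[0,0,0],0.8],[[0,0,0],[0,0,0],0.8],[[0,0,0],[0,0,0],0.8],[[0,0,0],[0,0,0],0.8],[[0,0,0],[0,0,0],0.8],[[0,0,0],[0,0,0],0.8],[[0,0,0],[0,0,0],0.8],[[0,0,0],[0,0,0],0.8]])

```text
clock: 16.7
position: [0.4755, -0.0814, 0.1598]
ee_rot: [-0.001, 0.871, 0.491, 0.002]
contact_force: [1.7, -2.0, -2.2]
width: 0.0146
gripper_force: 39.1
```

```bash
python3 - <<'E'
from h import *
a=cap('scene','s7');w=cap('wrist','w7')
f=lambda x:cv2.resize(x,(400,400),interpolation=cv2.INTER_CUBIC)
A=cv2.imread('pics/s7.png')[225:305,245:325];B=cv2.imread('pics/w7.png')[40:340,150:450]
cv2.imwrite('pics/c7.png',np.hstack([f(A),f(B)]))
print(manip.get_state()['contact_force'])
E
```

```text
[ 2.63548904 -2.40971411 -1.80539076]
```

View pics/c7.png

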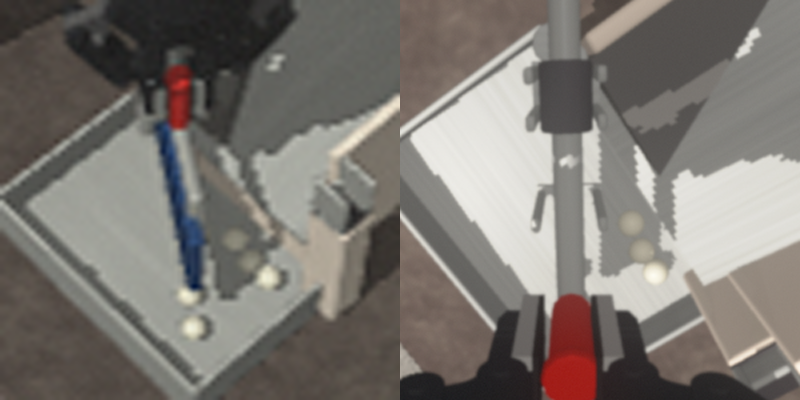

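Five balls are seen in the left half: (190,297), (193,328), (268,277), (247,262) and (233,240). I check their positions in the chute frame and whether they have moved since the last picture.

```bash
python3 - <<'E'
from h import *
for p in((190,297),(193,328),(268,277),(247,262),(233,240)):
    q=ray('scene',245+p[0]/5,225+p[1]/5,.012);c=(q[0]+1j*q[1]-(.6045-.0811j))/np.exp(.054j);print(np.round([c.real,c.imag],3))
s=cv2.absdiff(cv2.imread('pics/s6.png'),cv2.imread('pics/s7.png'))[225:305,245:325];print(s.max(2).max(),(s.max(2)>40).sum())
s=manip.get_state();e=s['ee_rot'];print('tool yaw gate',.054-(2*np.arctan2(e[2],e[1])-np.pi/2),'knob gate',(lambda d:-np.arctan2(d[0],-d[1]))(s['position'][:2]-[.5158,-.0138])+.054,np.linalg.norm(s['position'][:2]-[.5158,-.0138]))
E
```

```text
[-0.152 -0.037]
[-0.165 -0.054]
[-0.105 -0.06 ]
[-0.108 -0.043]
[-0.103 -0.026]
58 26
tool yaw gate 0.5980230499946424 knob gate 0.59246032751002 0.0786928862375182
```

```bash
python3 -c "
from rig import job;print(job.sign_off())"
```

```text
the job is handed in; nothing more can be done
None
```

I handed the job in at about 17 s: the camera put all five balls in the catch tray, the gate was held ajar at about 0.59 rad with the bolt drawn about 35 mm and the knob still gripped, the scoop stood upright and let go, and nothing touched the timer, bottle or marker; the hand-in returned no verdict.

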